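# Tighten the tray clamp's eye screw with the turning rod

## Robot

A 6-joint arm with a two-finger parallel gripper is mounted at the origin on the work surface. World frame = base frame: x ahead of the robot, y to its left, z up, the work surface at z = 0. Lengths are in mm, angles in degrees, forces in N, time in s.
With the tool pointing down it reaches from about 350 to 850 mm from the base axis. Payload 8.1 kg.
Tool frame: the origin (TCP) lies between the finger pads; the fingertips stand 14 mm ahead of it and the grasp point (between the pads) lies 5 mm behind it; z points along the fingers, x is the direction in which the jaws open and shut, and the axes are right-handed (so a half turn about z gives the same grasp; the last joint's range is limited). The gripper opens to 85 mm and grips with 20 to 120 N. Pads are 22 mm wide; open, the fingers measure 114 mm over their backs; the gripper's body (76 mm by 85 mm) begins 54 mm behind the grasp point. The pads swing forward as they close: fully open they stand 13 mm farther back than shut.
Start: joints at [62.028, 7.471, 85.268, -0, 87.261, -4.893], TCP at [235.177, 551.994, 245.292] pointing down, gripper open.
Joint ranges: [-169.43, 169.43], [-51.17, 129.36], [1.28, 143.12], [-76.62, 256.62], [0, 156.53], [-152.29, 152.29]. Speed limits (degrees/s): [136.94, 136.94, 159.86, 180, 180, 180].

## Interface

Orientations are given as [roll, pitch, yaw] about the fixed x, y, z axes, in that order (R = Rz(yaw) Ry(pitch) Rx(roll)).
In Python, from bench import r, vision, job gives the robot as it stands.
- The arm moves only by the tool send_rows, never from a script. Its arguments are lists of equal length, an entry for each row: "dp": the shift along the world's x, y, z in mm, a list of three; "rot": the turn, a rotation vector about the world's x, y, z in rad, a list of three. In form: {"dp": [[tx, ty, tz], ...], "rot": [[wx, wy, wz], ...]}. A call has 1 to 5 rows; each row is the pose to reach, as a shift and turn from the pose commanded when the call began; what a row does not reach only later rows make up. A row lasts 1/8 s, in which the tool goes at most 62.5 mm and 10.7 degrees, less where a joint would pass 70% of its speed; a pose out of reach is approached as far as the arm can. A call with a gripper value outside its range is refused whole. "jaw" is the finger opening in mm, from 0 to 85.4, set as the call begins (left out, the last holds). The fingers move at their own pace and stop on an object; "force" is the grip in N (left out, the last holds). Time passes only in rows, so rows that repeat a pose let the fingers close. It gives the time, the measured TCP pose, the force and the opening at its end, in the units of the state.
- r.sense(): the state, without advancing time (a new reading comes with each control period).
- vision.snapshot(name): name is "scene" or "top" or "wrist"; returns a dict with "pixels" (400x640x3 uint8, red, green, blue), "depth" (400x640 float32, mm along the optical axis (not along the pixel's ray), 0 where there is no reading), "intrinsics" (3x3 intrinsics, pixels), "k1" (the pictures are not rectified: a ray, as slopes to the right and down, at radius r is drawn at 1 + k1 r^2 times it, then the intrinsics apply), "world_from_camera" (4x4, takes a point from camera to world coordinates); the wrist camera has in their place "T_tool_cam" (4x4, takes a point from camera to tool coordinates, whose origin is the TCP and whose axes are the tool frame's). Camera axes: x right, y down, z forward; pixel columns grow to the right and rows downward; lengths in mm; the calibration is good to about 2 mm. A picture is of the moment at which its call begins: read the wrist's pose just before it.
- job.hand_in(): hands the job in, once; it reports no verdict.
The state is a dict: "time": time; "joint_pos": joint angles; "qd": joint speeds; "joint_efforts": joint torques, N m; "tool_pos": TCP position; "tcp_rot": TCP orientation; "ft_force": force on the tool from outside, world axes, zero at the start; "wrist_torque": the same for the moment, N m; "finger_gap": finger opening in mm.
Only numpy, scipy, OpenCV 4.12 (cv2) and the standard library are available. Lean on these libraries where they do the work, as an engineer would, in place of code of your own. Each camera call takes 0.05 s, during which the arm holds its last target.

## Task

Take the steel turning rod from its rest, slide its plain end through the eye of the loose clamp screw, and turn the screw clockwise (seen from above) with the rod until it seats and firmly resists, without wrenching it. Then draw the rod out and lay it, not drop it, back on its rest, leaving the screw tight and everything else where it is; do not push the screw or the clamp with the gripper itself.

Things in the scene. Friction and masses are not known exactly. Their poses are not given: they have to be found in the camera images.
- rod_mid (a point): (Sizes in mm.) Middle of the loose steel turning rod, on its axis: round, straight, diameter 10, about 120 g. x runs along the rod to its plain rounded end, 88 from here; at the other end, centre 82 from here, is a brass ball of diameter 16 that does not pass the eye. It starts level on the rest, ball end towards the robot. Best gripped here.
- rest_mid (a point): Where the rod's middle lies on its fixed rest, 45 above the cart top; x runs along the resting rod, to its plain end. The rest: a dark wood foot 130 x 50, 10 high, and two brass posts 8 thick at x = +50 and -50 with V notches, 90 degrees, open upwards, 30 wide at the mouth, about 15 deep. Between the posts the fingers have free room down to the wood foot.
- eye_hole (a point): Centre of the bore of the brass eye that heads the clamp screw, on the screw's upright turning axis, 62 above the cart top. The eye is a short level tube: bore 14, outside 24, 16 long. x runs along the bore, at the start away from the robot within 1 rad of straight ahead, and turns with the screw. The rod has 2 play all round and swings 0.22 rad in the bore before it bites.
- eye_end (a point): Middle of the bore's far mouth, 8 from eye_hole along x. The screw seats hard after 0.9 to 1.3 rad of clockwise turning from its start, unseen and different each time. Until then it turns against about 0.06 N m and stays where it is left. Tight is about 0.3 to 0.5 N m (5 to 9 N sideways on the rod 55 from the axis); past about 0.7 N m it is wrenched.
- clamp: Fixed assembly holding a tray to the cart top; origin on the cart top under the eye, z up, x away from the robot, y towards the tray. A brass post, diameter 48, 23 high, stands under the eye; a brass finger runs over the rim of a dark wooden tray (240 x 240, 15 high, middle at x +30, y +190). On it a lidded steel ice bucket, diameter 156, top 184 high, at x +60, y +235.
- rest: The fixed rest of the rod (see rest_mid); origin on the cart top under its middle.
- rod: The turning rod (see rod_mid: same origin and axes).
- tumbler_a: Clear crystal tumbler, diameter 76, 85 high, loose, upright; origin under its middle. Leave alone.
- tumbler_b: The other, equal tumbler. Leave alone.
- dish: White ceramic olive dish, diameter 100, 38 high, loose; origin under its middle. Leave alone.
- tongs: Steel ice tongs lying flat, 170 long, 46 wide, 8 high, loose; origin under their middle. Leave alone.
Not all that is in view belongs to the job. There is more than one size of the rod; the job needs the smaller. Several things look just like the rest: the one meant starts farthest from the robot's base.

How it is judged (in metres and radians):
On the way, in this order (a step that is already met when the one before it is completed fails the run):
1. the rod is through the eye, its end at least 15 mm past the eye's centre (x of eye_hole in the frame of rod_mid between -0.07 and 0.073 m and y of eye_hole in the frame of rod_mid between -0.006 and 0.006 m and z of eye_hole in the frame of rod_mid between -0.006 and 0.006 m), for 0.1 s.
2. the screw is turned onto its seat (0.85 rad or more from its start) and the rod bears in the eye with over 20 N in all (about 0.18 N m, three times what running takes) (y of eye_end in the frame of clamp below -0.0031 m and distance of eye_end from where it was at the start of the episode above 0.0066 m and contact force between rod and clamp above 20 N and y of eye_hole in the frame of rod_mid between -0.007 and 0.007 m and z of eye_hole in the frame of rod_mid between -0.007 and 0.007 m and x of eye_hole in the frame of rod_mid below 0.08 m), for 0.15 s.
3. the rod is down on its rest while still held (horizontal distance between rod_mid and rest_mid below 0.025 m and z of rod_mid in the frame of rest_mid below 0.01 m and contact force between the fingers and rod above 0.5 N), for 0.05 s.
At the end, for the whole second after the job is handed in: The screw stays tight (eye turned at least 0.8 rad from its start, bore at least 0.4 rad clockwise of the clamp's x axis). The rod lies at rest in both notches: middle within 25 mm of the rest's middle and 4 mm of its height, along the rest within 0.1 rad (y of eye_end in the frame of clamp below -0.0031 m and distance of eye_end from where it was at the start of the episode above 0.0062 m and horizontal distance between rod_mid and rest_mid below 0.025 m and z of rod_mid in the frame of rest_mid between -0.004 and 0.004 m and angle between the x axis of rod and the x axis of rest, either way round below 0.1 rad and linear speed of rod below 0.02 m/s); the robot touches nothing.
It fails at once if the rod wrenches the eye: over 80 N in all on its walls (about 0.7 N m) (contact force between rod and clamp above 80 N).
It fails at once if the gripper or arm pushes the screw, clamp, tray or bucket with over 3 N (contact force between any of the fingers, the arm and clamp above 3 N).
It fails at once if a tumbler, the dish or the tongs is shifted by more than 15 mm (distance of any of tumbler_a, tumbler_b, dish, tongs from where it was at the start of the episode above 0.015 m).
It also fails if it takes over 72 s, if anything falls off the work surface, if the arm or the gripper's body presses on something with over 40 N, if the wrist force passes 120 N, or if a joint passes its speed limit or range.

## Working session

There is one attempt and no reset: what is moved stays moved. The work goes in short steps, Python scripts to look and compute and a tool call to move; the robot and the scene stay as the last step left them, time stands still between calls to the robot, and variables do not carry over. Pictures are saved under pics/ and viewed, and the job is handed in when it is done.

Besides the shell and the picture viewer there is one more tool, called after ">>>" in YAML: its name, and indented under it one key for each argument. send_rows: Moves the arm, as the interface text tells. Its arguments: {"type":"object","properties":{"dp":{"type":"array"},"rot":{"type":"array"},"jaw":{"type":"number"},"force":{"type":"number"}},"required":["dp","rot"]}

```bash
ls; mkdir -p pics
python3 - <<'E'
from bench import r,vision,job
import cv2,numpy as np
print(r.sense())
for n in ("scene","top","wrist"):
    s=vision.snapshot(n)
    np.savez(f"s0_{n}.npz",**{k:np.array(v) for k,v in s.items()})
    cv2.imwrite(f"pics/0_{n}.png",cv2.cvtColor(s["pixels"],cv2.COLOR_RGB2BGR))
    print(n,s["intrinsics"],s["k1"],s.get("world_from_camera",s.get("T_tool_cam")))
E
```

```text
pics
{'time': 0.0, 'joint_pos': array([ 6.20275247e+01,  7.51527843e+00,  8.53317632e+01,  2.82196393e-04,
        8.72615590e+01, -4.89438628e+00]), 'qd': array([ 0.0257605 , -0.10194169, -0.09630904, -0.08448819,  0.00650873,
       -0.02104542]), 'joint_efforts': array([-3.60949034e-04, -5.69397998e+01, -5.00548089e+01, -2.00778109e-04,
        1.52231025e-02,  4.68392693e-05]), 'tool_pos': array([234.92658824, 551.50627082, 244.21883219]), 'tcp_rot': array([-1.79990453e+02,  1.08180605e-01,  6.69219063e+01]), 'ft_force': array([ 0.19617748,  0.15880607, -0.19061725]), 'wrist_torque': array([-0.00518915, -0.0122454 ,  0.01113306]), 'finger_gap': 85.4187298052152}
scene [[445.87890858   0.         324.19213884]
 [  0.         445.87890858 193.50266078]
 [  0.           0.           1.        ]] -0.08412060803749916 [[ 6.62949534e-01  5.46813690e-01 -5.11363573e-01  1.06154449e+03]
 [ 7.48646613e-01 -4.79530980e-01  4.57797212e-01 -6.14149372e+02]
 [ 5.11510727e-03 -6.86327055e-01 -7.27275057e-01  8.04239410e+02]
 [ 0.00000000e+00  0.00000000e+00  0.00000000e+00  1.00000000e+00]]
top [[491.42148659   0.         325.30976911]
 [  0.         491.42148659 198.9594429 ]
 [  0.           0.           1.        ]] -0.0638190053008228 [[ 2.56360629e-03 -9.87482740e-01  1.57706265e-01  3.75808863e+02]
 [-9.99744418e-01  1.01148154e-03  2.25848456e-02 -1.54008531e+02]
 [-2.24616622e-02 -1.57723857e-01 -9.87227764e-01  1.20038419e+03]
 [ 0.00000000e+00  0.00000000e+00  0.00000000e+00  1.00000000e+00]]
wrist [[287.77115037   0.         320.31292698]
 [  0.         287.77115037 203.91366039]
 [  0.           0.           1.        ]] 0.010791899954451102 [[ 9.99999523e-01 -9.77137998e-04 -8.39074026e-07  7.12643522e-01]
 [ 9.27806870e-04  9.49244127e-01  3.14538911e-01 -8.04077658e+01]
 [-3.06551436e-04 -3.14538761e-01  9.49244580e-01 -1.28402662e+02]
 [ 0.00000000e+00  0.00000000e+00  0.00000000e+00  1.00000000e+00]]
```

View pics/0_top.png

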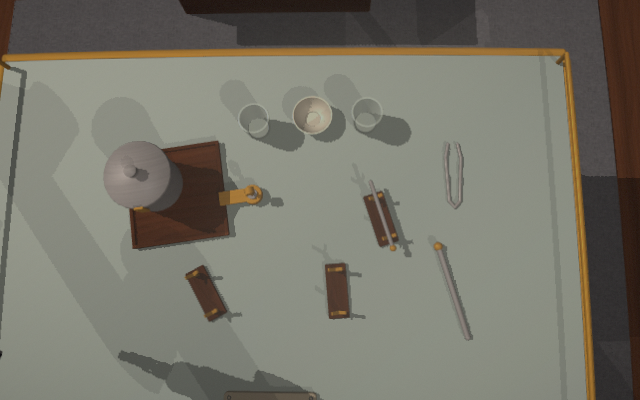

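View pics/0_scene.png

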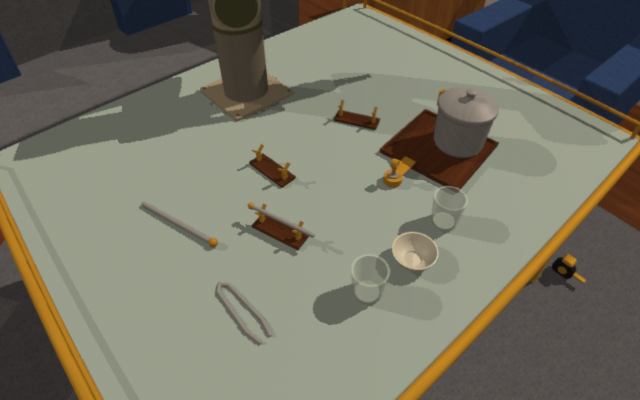

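View pics/0_wrist.png

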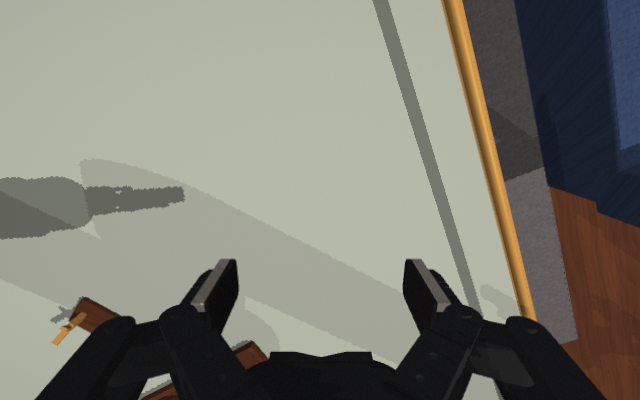

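Rods: the one on a rest, top (382,215), and a larger one lying loose at (452,290). Rests: (380,219) with the rod, (337,290) and (206,293). The rest at (380,219) is farthest from the base and carries the smaller rod. I'll measure them next.

```bash
cat > h.py <<'E'
import numpy as np,cv2
def load(n): 
    d=np.load(n); return {k:d[k] for k in d.files}
def rays(s,uv):
    K=s["intrinsics"];k1=float(s["k1"])
    p=np.atleast_2d(np.array(uv,float)); 
    return cv2.undistortPoints(p.reshape(-1,1,2),K,np.array([k1,0,0,0,0.]),None,None).reshape(-1,2)
def onplane(s,uv,z,T=None):
    T=s["world_from_camera"] if T is None else T
    q=rays(s,uv); d=np.c_[q,np.ones(len(q))]@T[:3,:3].T; o=T[:3,3]
    return o+d*((z-o[2])/d[:,2])[:,None]
def cloud(s,T=None):
    T=s["world_from_camera"] if T is None else T
    h,w=s["depth"].shape
    v,u=np.mgrid[:h,:w]; q=rays(s,np.c_[u.ravel(),v.ravel()]); z=s["depth"].ravel()[:,None]
    P=np.c_[q,np.ones(len(q))]*z
    W=P@T[:3,:3].T+T[:3,3]; W[z[:,0]==0]=np.nan
    return W.reshape(h,w,3)
E
python3 - <<'E'
from h import *
s=load("s0_top.npz");im=cv2.cvtColor(s["pixels"],cv2.COLOR_RGB2BGR)
c=cv2.resize(im[160:260,340:440],None,fx=6,fy=6,interpolation=cv2.INTER_CUBIC);cv2.imwrite("pics/c_rest.png",c)
c=cv2.resize(im[160:240,200:300],None,fx=6,fy=6,interpolation=cv2.INTER_CUBIC);cv2.imwrite("pics/c_eye.png",c)
for p,z in [((380,219),10),((337,290),10),((206,293),10),((452,290),10)]:
    w=onplane(s,p,z)[0]; print(p,w.round(),np.hypot(*w[:2]).round())
C=cloud(s)
print("table z",np.nanmedian(C[300:380,500:550,2]))
for p in [(377,195),(382,215),(386,235),(393,248),(254,195),(258,190)]: print(p,C[p[1],p[0]].round(1))
a,b=onplane(s,(438,246),6)[0],onplane(s,(468,338),6)[0];print("loose len",np.linalg.norm(a-b))
a,b=onplane(s,(393,248),45)[0],onplane(s,(372,182),45)[0];print("rest rod len",np.linalg.norm(a-b),a,b)
s=load("s0_scene.npz");im=cv2.cvtColor(s["pixels"],cv2.COLOR_RGB2BGR)
c=cv2.resize(im[140:220,360:460],None,fx=6,fy=6,interpolation=cv2.INTER_CUBIC);cv2.imwrite("pics/c_eye_s.png",c)
E
```

```text
(380, 219) [ 516. -260.   10.] 578.0
(337, 290) [ 346. -155.   10.] 379.0
(206, 293) [337. 160.  10.] 373.0
(452, 290) [ 346. -430.   10.] 551.0
table z -0.5802372047286326
(377, 195) [ 569.  -250.2   49.7]
(382, 215) [ 521.4 -261.5   48.1]
(386, 235) [ 477.5 -274.     9.7]
(393, 248) [ 443.3 -285.1   55.9]
(254, 195) [573.4  46.6  25.9]
(258, 190) [586.1  37.4  23.9]
loose len 227.18101731569948
rest rod len 164.323200449395 [ 443.94580997 -286.39211918   45.        ] [ 601.32901781 -239.14129807   45.        ]
```

View pics/c_rest.png

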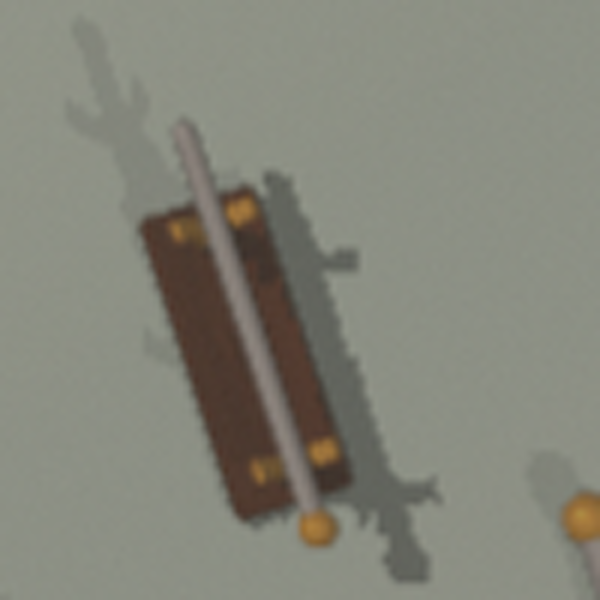

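View pics/c_eye.png

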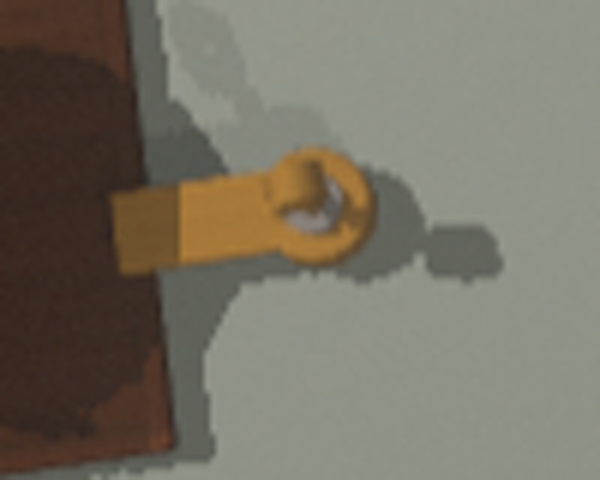

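View pics/c_eye_s.png

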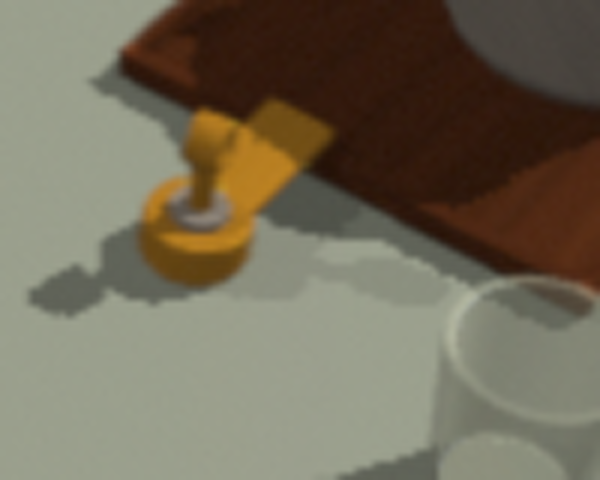

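Crop check: the rod at top (382,215) has its ball at (393,248) and lies in a notched rest, about 578 mm from the base against 379 and 373 for the others. Its length is about 170 mm; the loose rod's is 227, so this is the right pair. The eye is at about top (250,191). Next I'll look at it from closer with the wrist camera.

>>> send_rows:
  dp:
    - [20,-60,0]
    - [45,-120,0]
    - [70,-180,0]
    - [95,-240,0]
    - [120,-300,0]
  rot:
    - [0,0,0.08]
    - [0,0,0.16]
    - [0,0,0.24]
    - [0,0,0.32]
    - [0,0,0.4]

```text
time: 0.78
tool_pos: [351.3, 260.1, 245.2]
tcp_rot: [180.0, -0.0, 90.0]
ft_force: [1.3, 0.2, 0.4]
finger_gap: 85.3
```

>>> send_rows:
  dp:
    - [25,-55,0]
    - [50,-110,0]
    - [75,-165,0]
    - [95,-212,0]
    - [95,-212,0]
  rot:
    - [0,0,0]
    - [0,0,0]
    - [0,0,0]
    - [0,0,0]
    - [0,0,0]

```text
time: 1.4
tool_pos: [446.7, 46.7, 245.0]
tcp_rot: [-180.0, 0.0, 89.5]
ft_force: [-0.5, 0.8, 0.0]
finger_gap: 85.7
```

```bash
cat >> h.py <<'E'
from scipy.spatial.transform import Rotation as Ro
def snap(n,tag):
    from bench import r,vision
    st=r.sense(); s=vision.snapshot(n)
    if n=="wrist":
        T=np.eye(4);T[:3,:3]=Ro.from_euler("xyz",st["tcp_rot"],degrees=True).as_matrix();T[:3,3]=st["tool_pos"]
        s["world_from_camera"]=T@s["T_tool_cam"]
    cv2.imwrite(f"pics/{tag}.png",cv2.cvtColor(s["pixels"],cv2.COLOR_RGB2BGR))
    np.savez(f"{tag}.npz",**{k:np.array(v) for k,v in s.items()})
    print(st["time"],st["tool_pos"].round(1),st["tcp_rot"].round(2),st["ft_force"].round(2),round(st["finger_gap"],1))
    return s
E
python3 - <<'E'
from h import *
s=snap("wrist","1w")
E
```

```text
1.4 [446.7  46.7 245. ] [-1.7997e+02  5.0000e-02  8.9540e+01] [-0.47  0.8   0.05] 85.7
```

View pics/1w.png

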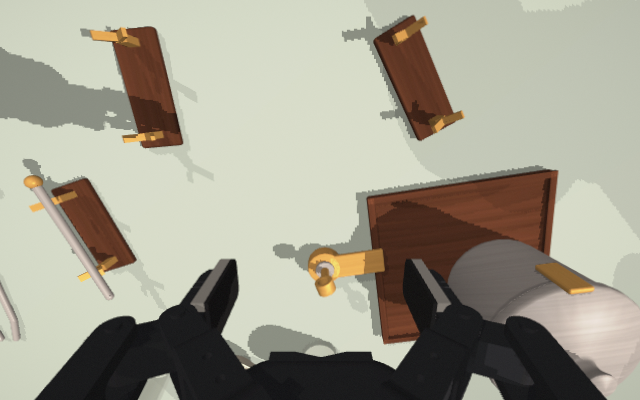

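The wrist view shows the eye at about (324,285) over the post at (325,263), and the rod from its ball at (34,182) to its plain end at (110,296).

Run:
```python
from h import *
s=load("1w.npz");im=cv2.cvtColor(s["pixels"],cv2.COLOR_RGB2BGR)
cv2.imwrite("pics/1c.png",cv2.resize(im[235:310,290:390],None,fx=7,fy=7,interpolation=cv2.INTER_CUBIC))
C=cloud(s)
# eye points
sub=C[235:310,290:390].reshape(-1,3); m=sub[:,2]>50; P=sub[m]; print(m.sum(),P.mean(0),P.min(0),P.max(0))
# post top
st=load("s0_top.npz");Ct=cloud(st);sub=Ct[170:215,230:275].reshape(-1,3);Q=sub[sub[:,2]>50];print(len(Q),Q.mean(0),Q.min(0),Q.max(0))
ss=load("s0_scene.npz");Cs=cloud(ss);sub=Cs[140:200,370:425].reshape(-1,3);R=sub[sub[:,2]>50];print(len(R),R.mean(0),R.min(0),R.max(0))
```

```text
355 [574.60209349  51.83679282  66.6441224 ] [565.62787806  39.26111863  52.03698608] [588.48071863  64.36524689  74.65196666]
79 [577.80405466  51.44405862  69.01698882] [568.56065359  40.55581118  50.57162747] [587.97671192  64.08852993  77.92629488]
64 [579.75011808  47.17434335  65.63844956] [570.25953298  39.42736728  51.55889483] [588.65832071  61.27776188  74.24423181]
```

View pics/1c.png

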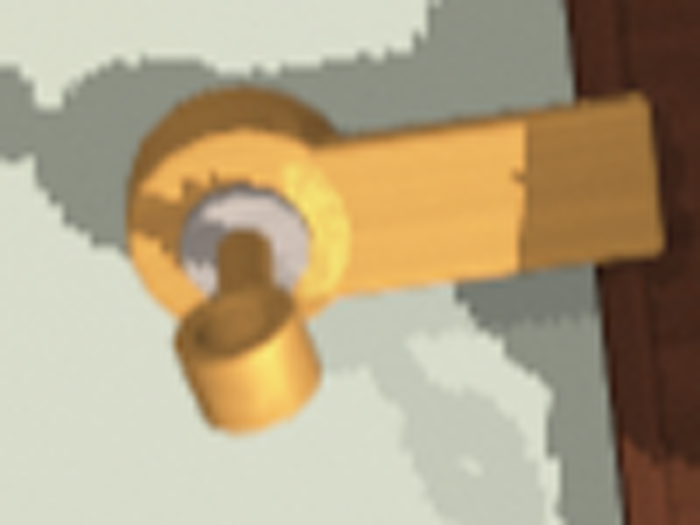

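>>> send_rows:
  dp:
    - [8,-5,-35]
    - [16,-10,-70]
    - [25,-15,-105]
    - [25,-15,-105]
  rot:
    - [0,0,0.08]
    - [0,0,0.16]
    - [0,0,0.25]
    - [0,0,0.25]

```text
time: 1.95
tool_pos: [468.5, 36.0, 137.3]
tcp_rot: [-179.6, -0.1, 104.2]
ft_force: [-0.6, 0.3, -0.1]
finger_gap: 85.6
```

Run:
```python
from h import *
s=snap("wrist","2w")
C=cloud(s); m=(C[...,2]>45)&(np.linalg.norm(C[...,:2]-[578,48],axis=2)<22)
ys,xs=np.where(m);print(xs.min(),xs.max(),ys.min(),ys.max(),m.sum())
P=C[m]
print(P.min(0),P.max(0))
im=cv2.cvtColor(s["pixels"],cv2.COLOR_RGB2BGR)
y0,x0=ys.min()-15,xs.min()-15;print(x0,y0)
cv2.imwrite("pics/2c.png",cv2.resize(im[y0:ys.max()+15,x0:xs.max()+15],None,fx=6,fy=6,interpolation=cv2.INTER_CUBIC))
# cylinder fit
from scipy.optimize import least_squares
Q=P[P[:,2]>56]
def f(p):
    d=np.array([np.cos(p[2]),np.sin(p[2])]); v=Q[:,:2]-p[:2]; n=v@np.array([-d[1],d[0]])
    return np.clip(np.hypot(n,Q[:,2]-p[3])-12,-4,4)
for a in (-.3,.3,.7):
    # axial pos fixed later
    o=least_squares(lambda q:f([578,48+q[0],q[1],q[2]]),[0,a,62],loss="soft_l1");p=o.x
    d=np.array([np.cos(p[1]),np.sin(p[1])]);ax=(Q[:,:2]-[578,48+p[0]])@d
    print(p,o.cost/len(Q),np.percentile(ax,[1,5,95,99]), "mid", np.array([578,48+p[0]])+d*np.mean(np.percentile(ax,[2,98])))
```

```text
1.95 [468.5  36.  137.3] [-1.7965e+02 -1.2000e-01  1.0420e+02] [-0.55  0.28 -0.07] 85.6
293 320 319 354 780
[566.17148349  38.7069509   45.07658675] [586.93515608  64.56981369  75.0312839 ]
278 304
[ 3.71705595  0.33143467 61.31768653] 0.8858028657881722 [-8.61777087 -8.16387366  5.27047238  6.88913961] mid [576.84670495  51.32017409]
[ 3.71704547  0.33143126 61.31768738] 0.8858028658810848 [-8.61775253 -8.16389735  5.270445    6.88912247] mid [576.84669454  51.32016443]
[ 3.71709466  0.33144757 61.31768412] 0.8858028659672379 [-8.61783983 -8.16378386  5.27057607  6.88920463] mid [576.84674452  51.32020978]
```

View pics/2c.png

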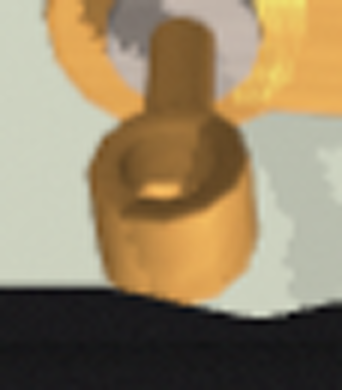

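Run:
```python
from h import *
s=load("1w.npz");a=onplane(s,[(323.4,280.4),(327.6,291.9)],62);print(a,np.linalg.norm(a[1]-a[0]),np.degrees(np.arctan2(*(a[1]-a[0])[1::-1])))
s2=load("2w.npz");print(onplane(s2,(306.2,332.7),62))
# post top circle and finger in top; steel washer center ; post rim fit from 1w cloud
C=cloud(s);m=(abs(C[...,2]-23)<3)&(np.linalg.norm(C[...,:2]-[577,51],axis=2)<60)
P=C[m];print(P.min(0),P.max(0),np.median(P[:,2]))
# rod
for n,sl in (("1w.npz",(slice(150,310),slice(10,150))),("s0_top.npz",(slice(170,260),slice(360,410)))):
    s=load(n);C=cloud(s)[sl];c=s["pixels"][sl].astype(int)
    m=(C[...,2]>38)&(C[...,2]<60);P=C[m]
    col=c[m];grey=(col.max(1)-col.min(1))<45;P=P[grey]
    ctr=np.median(P,0);u,_,vt=np.linalg.svd((P-ctr)[:,:2],full_matrices=False);d=vt[0]*np.sign(vt[0,0])
    r=(P-ctr)[:,:2]@np.array([-d[1],d[0]]);k=abs(r)<8;P=P[k];ctr=P.mean(0);u,_,vt=np.linalg.svd((P-ctr)[:,:2],full_matrices=False);d=vt[0]*np.sign(vt[0,0])
    t=(P-ctr)[:,:2]@d;print(n,len(P),ctr,np.degrees(np.arctan2(d[1],d[0])),t.min(),t.max(),np.percentile(P[:,2],[5,50,95]),"tip",ctr[:2]+d*t.max(),"mid",ctr[:2]+d*(t.max()-88))
    b=C[(C[...,2]>38)]
```

```text
[[570.29452507  49.84325849  62.        ]
 [587.13669283  55.06964628  62.        ]] 17.63444766045181 17.239933113921918
[[573.15985377  50.18374897  62.        ]]
[551.04851236  28.69473263  20.00051613] [595.01033998 110.78614332  25.99748865] 21.588282778935024
1w.npz 1317 [ 521.66824587 -259.4988351    47.3912744 ] 17.5963260583105 -87.36736461033115 87.8039152986573 [42.97622387 47.9947736  50.11988775] tip [ 605.36382076 -232.95494152] mid [ 521.48133597 -259.55811322]
s0_top.npz 301 [ 526.85744199 -259.46645096   48.52470599] 18.04197557608279 -89.40413570480705 83.56320010768471 [44.10582751 48.6826419  52.34563314] tip [ 606.31182881 -233.58578585] mid [ 522.63880012 -260.84058853]
```

Run:
```python
from h import *
s=snap("wrist","3w")
from bench import r
st=r.sense();print(st["tool_pos"],st["qd"].round(2))
C=cloud(s);m=(C[...,2]>56)&(np.linalg.norm(C[...,:2]-[578,52],axis=2)<22);P=C[m];print(P.mean(0))
C=cloud(load("2w.npz"));m=(C[...,2]>56)&(np.linalg.norm(C[...,:2]-[578,52],axis=2)<22);P=C[m];print(P.mean(0))
```

```text
2.0 [469.7  36.  139.5] [-1.7982e+02 -7.0000e-02  1.0412e+02] [-0.09 -0.34 -0.19] 85.1
[470.7871751   35.85723001 141.01177332] [-0.2  -1.31 -1.33  0.06 -0.14 -0.22]
[575.08575295  51.4068732   68.14306412]
[574.87899418  51.34824488  67.89298684]
```

>>> send_rows:
  dp:
    - [11,-60,0]
    - [22,-120,0]
    - [33,-180,0]
    - [43,-240,0]
    - [51,-296,0]
  rot:
    - [0,0,0.02]
    - [0,0,0.04]
    - [0,0,0.064]
    - [0,0,0.064]
    - [0,0,0.064]

```text
time: 2.68
tool_pos: [523.6, -263.2, 143.4]
tcp_rot: [179.8, 0.2, 107.7]
ft_force: [0.6, -0.2, 1.2]
finger_gap: 85.5
```

>>> send_rows:
  dp:
    - [0,0,0]
    - [0,0,0]
  rot:
    - [0,0,0]
    - [0,0,0]

```text
time: 2.92
tool_pos: [522.8, -260.9, 142.0]
tcp_rot: [179.9, 0.1, 107.8]
ft_force: [0.3, 0.3, -0.1]
finger_gap: 85.4
```

Run:
```python
from h import *
s=snap("wrist","4w")
```

```text
2.925 [ 522.8 -260.9  142. ] [1.7991e+02 6.0000e-02 1.0775e+02] [ 0.3   0.33 -0.13] 85.4
```

View pics/4w.png

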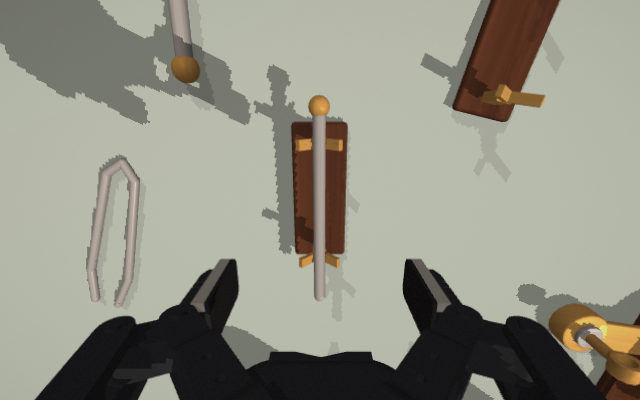

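Rod seen upright at column 319, ball (319,105), tip (320,298), on the rest with posts at rows 145 and 260. Measuring the rod and rest middles here.

Run:
```python
from h import *
s=load("4w.npz")
a=onplane(s,[(318.7,105.5)],46)[0];b=onplane(s,[(320,299)],45)[0];d=b-a;L=np.linalg.norm(d[:2]);print(a,b,L,np.degrees(np.arctan2(d[1],d[0])))
print("mid",a+d*82/170, b-d/L*88)
C=cloud(s)
for v in (170,190,210,230,280): 
    row=s["pixels"][v,305:335].astype(int);dep=C[v,305:335]
    k=np.where(dep[:,2]>40)[0]; print(v,305+k.min() if len(k) else None,305+k.max() if len(k) else None,dep[k].mean(0).round(1) if len(k) else None)
# foot: corners via mask z≈10
m=(abs(C[...,2]-10)<4);m[:, :270]=0;m[:,370:]=0;m[270:]=0
ys,xs=np.where(m);r=cv2.minAreaRect(C[m][:,:2].astype(np.float32));print("foot",r,m.sum())
im=cv2.cvtColor(s["pixels"],cv2.COLOR_RGB2BGR)
hsv=cv2.cvtColor(im,cv2.COLOR_BGR2HSV);
for rr in ((130,160),(245,275)):
    q=(hsv[rr[0]:rr[1],285:355,1]>120)&(hsv[rr[0]:rr[1],285:355,2]>130);y,x=np.where(q);print(x.min()+285,x.max()+285,y.min()+rr[0],y.max()+rr[0])
cv2.imwrite("pics/4c.png",cv2.resize(im[85:310,270:370],None,fx=2.6,fy=2.6,interpolation=cv2.INTER_CUBIC))
```

```text
[ 445.04711519 -286.80962627   46.        ] [ 606.33383391 -234.38862211   45.        ] 169.5917666401887 18.00506786216308
mid [ 522.84423833 -261.52420074   45.51764706] [ 522.64326609 -261.58952023   45.51889311]
170 313 325 [ 490.5 -272.1   48. ]
190 313 325 [ 505.9 -267.2   48.2]
210 314 325 [ 521.9 -261.7   48.3]
230 314 324 [ 538.9 -256.8   48.7]
280 314 324 [ 585.2 -242.1   48.3]
foot ((518.995849609375, -263.06597900390625), (128.80458068847656, 50.05923843383789), 17.78985595703125) 4856
296 342 139 150
299 339 249 266
```

View pics/4c.png

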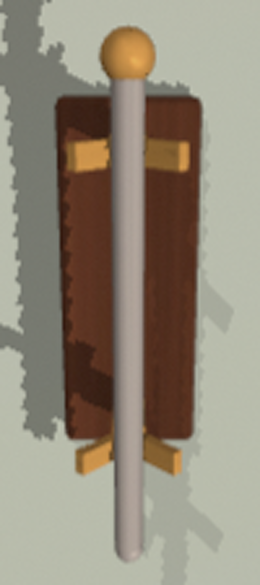

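>>> send_rows:
  dp:
    - [0,-1,-30]
    - [0,-1,-60]
    - [0,-1,-85]
    - [0,-1,-102]
    - [0,-1,-102]
  rot:
    - [0,0,0.004]
    - [0,0,0.004]
    - [0,0,0.004]
    - [0,0,0.004]
    - [0,0,0.004]

```text
time: 3.6
tool_pos: [521.4, -260.7, 37.4]
tcp_rot: [-179.9, -0.1, 108.1]
ft_force: [-0.8, -0.2, -0.1]
finger_gap: 85.5
```

>>> send_rows:
  dp:
    - [0,0,0]
    - [0,0,0]
    - [0,0,0]
    - [0,0,0]
    - [0,0,0]
  rot:
    - [0,0,0]
    - [0,0,0]
    - [0,0,0]
    - [0,0,0]
    - [0,0,0]
  jaw: 0
  force: 60

```text
time: 4.22
tool_pos: [522.3, -262.5, 38.7]
tcp_rot: [180.0, 0.0, 108.0]
ft_force: [-0.4, -0.1, 2.2]
finger_gap: 8.0
```

Run:
```python
from h import *
s=snap("wrist","5w")
```

```text
4.225 [ 522.3 -262.5   38.7] [1.7998e+02 4.0000e-02 1.0805e+02] [-0.41 -0.07  2.23] 8.0
```

View pics/5w.png

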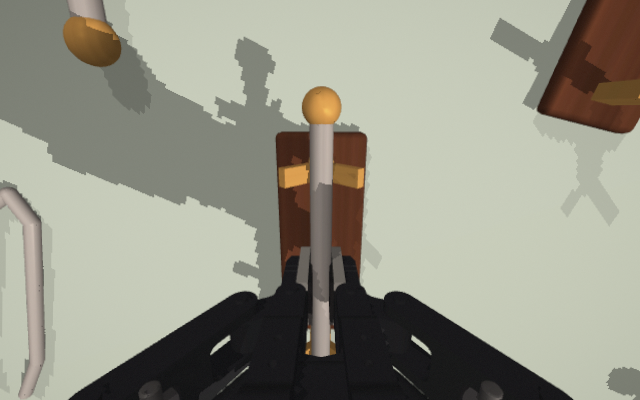

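>>> send_rows:
  dp:
    - [0,0,0]
    - [0,0,10]
    - [0,0,35]
    - [0,0,70]
    - [0,0,85]
  rot:
    - [0,0,0]
    - [0,0,0]
    - [0,0,0]
    - [0,0,0]
    - [0,0,0]

```text
time: 4.9
tool_pos: [523.0, -262.5, 125.8]
tcp_rot: [179.9, 0.1, 108.1]
ft_force: [0.6, 0.2, -0.3]
finger_gap: 8.1
```

>>> send_rows:
  dp:
    - [-11,50,0]
    - [-23,105,0]
    - [-35,160,0]
    - [-47,215,0]
    - [-58,270,0]
  rot:
    - [0,0,0]
    - [0,0,0]
    - [0,0,0]
    - [0,0,0]
    - [0,0,0]

```text
time: 5.52
tool_pos: [462.9, 9.6, 122.8]
tcp_rot: [-180.0, -0.0, 108.0]
ft_force: [0.7, 0.7, -1.8]
finger_gap: 8.2
```

>>> send_rows:
  dp:
    - [-1,6,-10]
    - [-1,6,-20]
    - [-1,6,-20]
    - [-1,6,-20]
  rot:
    - [0,0,0]
    - [0,0,0]
    - [0,0,0]
    - [0,0,0]

```text
time: 6.02
tool_pos: [463.2, 12.8, 103.1]
tcp_rot: [-180.0, -0.0, 108.0]
ft_force: [0.0, 0.1, -1.8]
finger_gap: 8.0
```

Run:
```python
from h import *
s=snap("wrist","6w");snap("scene","6s");snap("top","6t")
```

```text
6.025 [463.2  12.8 103.1] [-179.97   -0.    107.96] [ 0.04  0.1  -1.82] 8.0
6.075 [463.4  12.9 103.4] [-1.8000e+02  1.0000e-02  1.0796e+02] [ 0.68 -0.39 -1.77] 8.4
6.125 [463.4  13.  103.5] [1.7998e+02 1.0000e-02 1.0797e+02] [-0.69  0.41 -0.97] 8.0
```

View pics/6w.png

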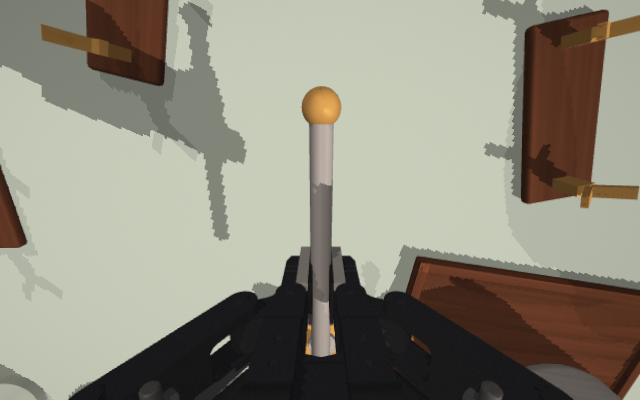

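View pics/6t.png

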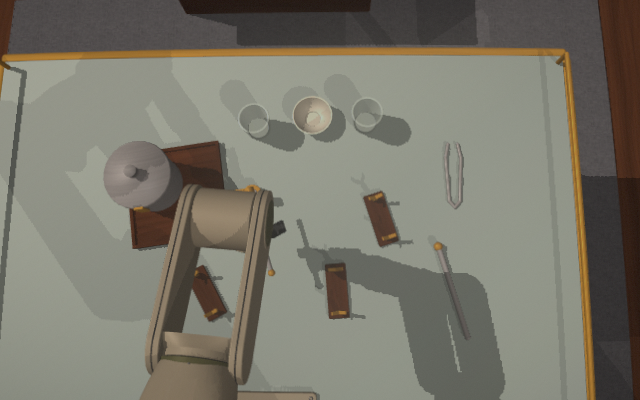

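View pics/6s.png

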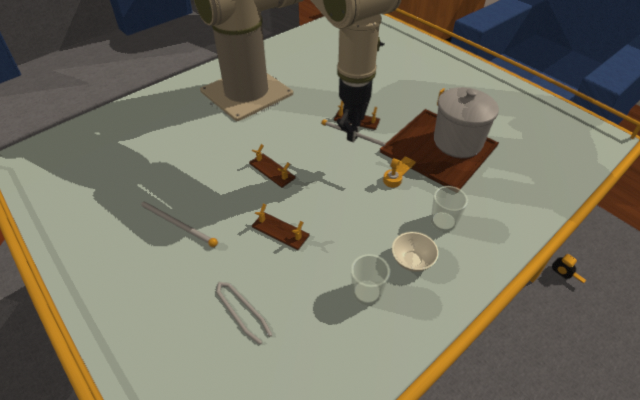

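Run:
```python
from h import *
for n,zz,tp in (("5w",45,[522.3,-262.5,38.7]),("6w",103.1+6.3,[463.2,12.8,103.1])):
    s=load(n+".npz");im=s["pixels"];hsv=cv2.cvtColor(im,cv2.COLOR_RGB2HSV)
    m=((hsv[...,1]>120)&(hsv[...,2]>100)).astype(np.uint8);m[:80]=0;m[132:]=0;m[:,:290]=0;m[:,350:]=0
    cs=max(cv2.findContours(m,0,1)[0],key=cv2.contourArea);c,r=cv2.minEnclosingCircle(cs);print(n,c,r)
    T=s["world_from_camera"]; a=onplane(s,c,zz)[0]; e=[]
    for v in (150,160,170,200,220):
        g=im[v,295:345].astype(int); 
    C=cloud(s);P=C[135:240,311:332].reshape(-1,3);k=abs(P[:,2]-np.nanmedian(P[:,2]))<8;P=P[k];ctr=P.mean(0);vt=np.linalg.svd(P-ctr,full_matrices=False)[2][0];vt*=np.sign(vt[0])
    print("ball",a,"mid",a+82*np.array([np.cos(.314),np.sin(.314),0]),"minus tcp",a+82*np.array([np.cos(.314),np.sin(.314),0])-tp,"axis",vt,np.degrees(np.arctan2(vt[1],vt[0])),ctr, np.nanpercentile(P[:,2],[5,50,95]))
s=load("6s.npz");im=cv2.cvtColor(s["pixels"],cv2.COLOR_RGB2BGR)
cv2.imwrite("pics/6sc.png",cv2.resize(im[100:210,310:430],None,fx=6,fy=5,interpolation=cv2.INTER_CUBIC))
```

```text
5w (321.0, 106.45833587646484) 19.865310668945312
ball [ 445.31304176 -286.95272178   45.        ] mid [ 523.3037108  -261.62574913   45.        ] minus tcp [1.0037108  0.87425087 6.3       ] axis [ 0.95070167  0.31003037 -0.00689289] 18.061504526090992 [ 476.61238446 -276.76515387   48.63546496] [46.73382146 48.7778677  50.15293548]
6w (321.0, 106.45833587646484) 19.865310668945312
ball [386.16910644 -11.55398366 109.4       ] mid [464.15977547  13.77298899 109.4       ] minus tcp [0.95977547 0.97298899 6.3       ] axis [ 0.95118164  0.3084976  -0.00909461] 17.969480595892446 [417.47067495  -1.41794394 113.08134945] [111.10964068 113.25964693 114.56463712]
```

View pics/6sc.png

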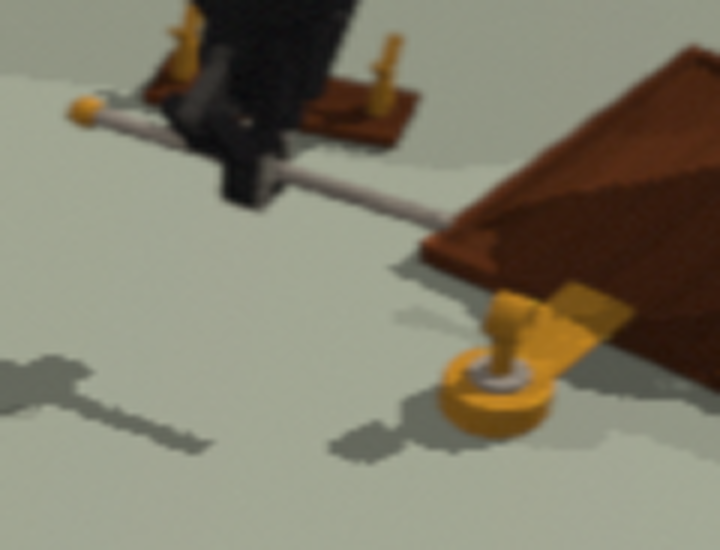

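>>> send_rows:
  dp:
    - [0,1,-20]
    - [0,1,-40]
    - [0,1,-48]
    - [0,1,-48]
    - [0,1,-48]
  rot:
    - [0,0,0]
    - [0,0,0]
    - [0,0,0]
    - [0,0,0]
    - [0,0,0]

```text
time: 6.8
tool_pos: [463.7, 14.8, 56.2]
tcp_rot: [179.9, 0.0, 108.1]
ft_force: [0.8, -0.4, -1.6]
finger_gap: 8.0
```

Run:
```python
from h import *
s=snap("wrist","7w");snap("top","7t");s=snap("scene","7s")
im=cv2.cvtColor(s["pixels"],cv2.COLOR_RGB2BGR)
a=cv2.resize(im[120:200,340:430],None,fx=6,fy=6,interpolation=cv2.INTER_CUBIC)
cv2.imwrite("pics/7sc.png",a)
im=cv2.imread("pics/7w.png");cv2.imwrite("pics/7wc.png",cv2.resize(im[300:370,280:360],None,fx=7,fy=7,interpolation=cv2.INTER_CUBIC))
```

```text
6.8 [463.7  14.8  56.2] [1.7993e+02 3.0000e-02 1.0805e+02] [ 0.83 -0.43 -1.63] 8.0
6.85 [463.9  14.8  56.3] [1.7991e+02 4.0000e-02 1.0805e+02] [-0.3  -0.69 -0.54] 7.9
6.9 [463.8  14.8  56.2] [1.7992e+02 4.0000e-02 1.0806e+02] [ 0.4   0.08 -0.28] 7.4
```

View pics/7sc.png

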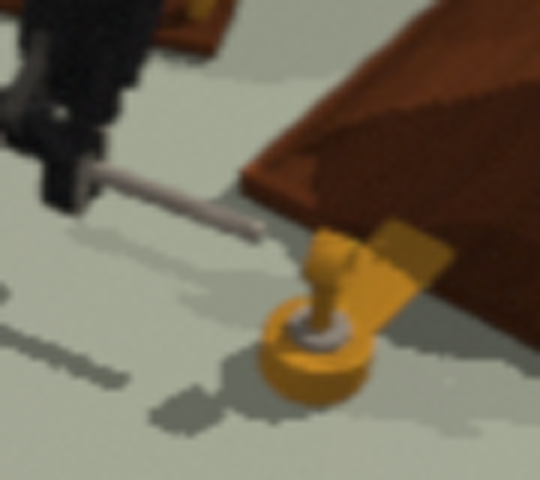

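View pics/7wc.png

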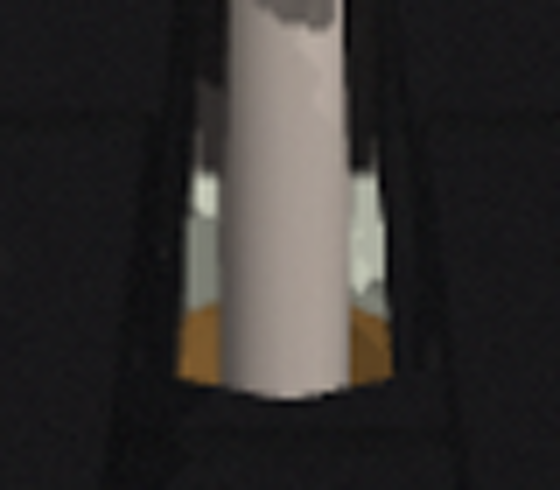

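>>> send_rows:
  dp:
    - [6,1.5,0]
    - [12,3.5,0]
    - [18,5.5,0]
    - [21,6.4,0]
    - [21,6.4,0]
  rot:
    - [0,0,0]
    - [0,0,0]
    - [0,0,0]
    - [0,0,0]
    - [0,0,0]

```text
time: 7.58
tool_pos: [484.2, 21.4, 55.2]
tcp_rot: [-180.0, -0.0, 108.1]
ft_force: [0.1, 1.0, -1.2]
finger_gap: 8.0
```

>>> send_rows:
  dp:
    - [2,0.6,0]
    - [4,1.3,0]
    - [6,1.9,0]
    - [6,1.9,0]
  rot:
    - [0,0,0]
    - [0,0,0]
    - [0,0,0]
    - [0,0,0]

```text
time: 8.07
tool_pos: [490.2, 23.2, 55.3]
tcp_rot: [180.0, 0.0, 108.1]
ft_force: [-0.2, 0.0, -1.8]
finger_gap: 8.0
```

Run:
```python
from h import *
s=snap("scene","8s")
im=cv2.cvtColor(s["pixels"],cv2.COLOR_RGB2BGR)
cv2.imwrite("pics/8sc.png",cv2.resize(im[120:200,340:430],None,fx=6,fy=6,interpolation=cv2.INTER_CUBIC))
```

```text
8.075 [490.2  23.2  55.3] [179.99   0.   108.06] [-0.16  0.01 -1.79] 8.0
```

View pics/8sc.png

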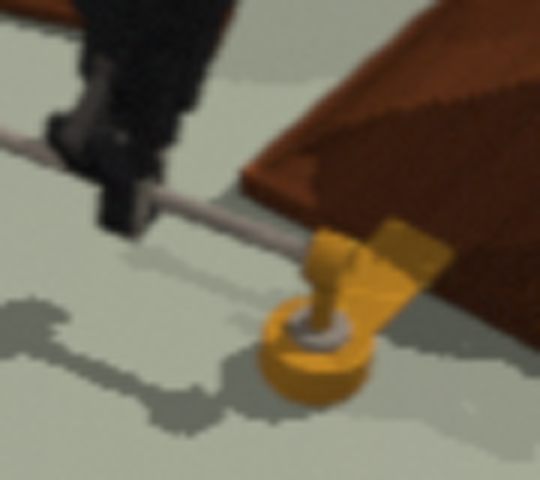

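The rod tip meets the near mouth at crop (308,248) with no force, so I'll go on through.

>>> send_rows:
  dp:
    - [3,1,0]
    - [6,2,0]
    - [9,3,0]
    - [12,4,0]
    - [12,4,0]
  rot:
    - [0,0,0]
    - [0,0,0]
    - [0,0,0]
    - [0,0,0]
    - [0,0,0]

```text
time: 8.75
tool_pos: [502.3, 27.3, 55.3]
tcp_rot: [180.0, 0.0, 108.1]
ft_force: [0.1, 0.2, -1.1]
finger_gap: 7.7
```

>>> send_rows:
  dp:
    - [5,1.6,0]
    - [10,3.2,0]
    - [15,4.8,0]
    - [18,5.8,0]
    - [18,5.8,0]
  rot:
    - [0,0,0]
    - [0,0,0]
    - [0,0,0]
    - [0,0,0]
    - [0,0,0]

```text
time: 9.38
tool_pos: [520.2, 33.1, 55.3]
tcp_rot: [-180.0, -0.0, 108.1]
ft_force: [-0.3, -0.3, -0.6]
finger_gap: 7.8
```

Run:
```python
from h import *
s=snap("scene","9s");snap("wrist","9w")
im=cv2.cvtColor(s["pixels"],cv2.COLOR_RGB2BGR)
cv2.imwrite("pics/9sc.png",cv2.resize(im[120:200,340:430],None,fx=6,fy=6,interpolation=cv2.INTER_CUBIC))
```

```text
9.375 [520.2  33.1  55.3] [-180.     -0.    108.07] [-0.29 -0.32 -0.65] 7.8
9.425 [520.1  33.   55.2] [-179.99   -0.    108.07] [-0.42 -0.14 -2.07] 7.9
```

View pics/9sc.png

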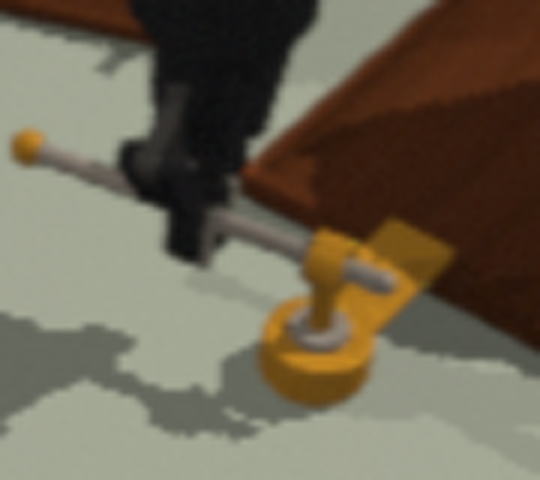

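View pics/9w.png

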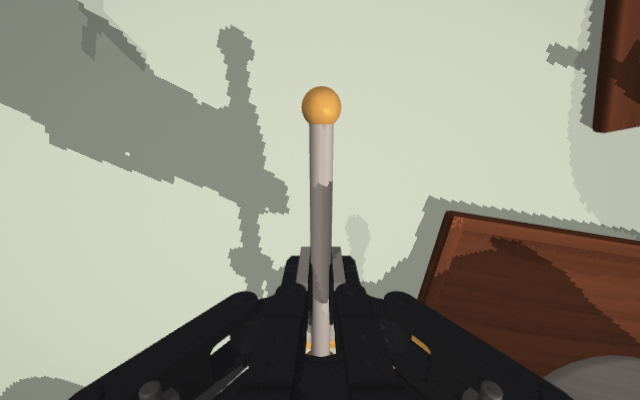

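The rod is through the eye: its tip shows at crop (390,283), about 30 mm past the centre. Now I'll work out the turning arc.

```bash
cat >> h.py <<'E'
E0=np.array([577.8,51.7]);V0=np.array([520.1,33.0])-E0;YAW0=108.07
def pos(a): 
    c,s=np.cos(a),np.sin(a); return E0+np.array([c*V0[0]+s*V0[1],-s*V0[0]+c*V0[1]])
def tq():
    from bench import r
    st=r.sense();F=st["ft_force"];M=st["wrist_torque"];d=st["tool_pos"][:2]-E0
    d=d/1000; a=np.radians(YAW0-st["tcp_rot"][2])
    print("t",st["time"],"alpha",round(a,4),"pos",st["tool_pos"].round(1),"err",(st["tool_pos"][:2]-pos(a)).round(2),"F",F.round(2),"M",M.round(3),"tau_screw",round(M[2]+d[0]*F[1]-d[1]*F[0],3))
E
python3 - <<'E'
from h import *
tq()
for a in np.arange(0,1.61,.1): print(round(a,2),(pos(a)-pos(0)).round(1))
E
```

```text
t 9.475 alpha 0.0001 pos [519.9  33.   55.2] err [-0.19  0.01] F [-0.73 -0.25 -2.05] M [ 0.035 -0.027  0.016] tau_screw 0.017
0.0 [0. 0.]
0.1 [-1.6  5.9]
0.2 [-2.6 11.8]
0.3 [-2.9 17.9]
0.4 [-2.7 23.9]
0.5 [-1.9 30. ]
0.6 [-0.5 35.8]
0.7 [ 1.5 41.6]
0.8 [ 4.1 47.1]
0.9 [ 7.2 52.3]
1.0 [10.8 57.1]
1.1 [14.9 61.6]
1.2 [19.4 65.7]
1.3 [24.2 69.3]
1.4 [29.5 72.4]
1.5 [35.  74.9]
1.6 [40.7 76.9]
```

>>> send_rows:
  dp:
    - [-0.8,2.9,0]
    - [-1.6,5.9,0]
    - [-2.2,8.8,0]
    - [-2.6,11.8,0]
    - [-2.6,11.8,0]
  rot:
    - [0,0,-0.05]
    - [0,0,-0.1]
    - [0,0,-0.15]
    - [0,0,-0.2]
    - [0,0,-0.2]

```text
time: 10.1
tool_pos: [517.2, 44.8, 55.2]
tcp_rot: [-180.0, 0.0, 96.6]
ft_force: [0.0, -1.3, -1.0]
finger_gap: 8.0
```

```bash
python3 -c "
from h import *
tq()"
```

```text
t 10.1 alpha 0.1997 pos [517.2  44.8  55.2] err [-0.36 -0.05] F [ 0.01 -1.34 -0.99] M [-0.179  0.055 -0.085] tau_screw -0.004
```

>>> send_rows:
  dp:
    - [-0.2,3,0]
    - [-0.3,6.1,0]
    - [-0.2,9.1,0]
    - [-0.1,12.1,0]
    - [-0.1,12.1,0]
  rot:
    - [0,0,-0.05]
    - [0,0,-0.1]
    - [0,0,-0.15]
    - [0,0,-0.2]
    - [0,0,-0.2]

```text
time: 10.72
tool_pos: [517.2, 56.7, 55.2]
tcp_rot: [-180.0, 0.0, 85.2]
ft_force: [-0.4, -1.8, -0.1]
finger_gap: 8.1
```

```bash
python3 -c "
from h import *
tq()
s=snap('scene','10s')
im=cv2.cvtColor(s['pixels'],cv2.COLOR_RGB2BGR)
cv2.imwrite('pics/10sc.png',cv2.resize(im[120:200,340:430],None,fx=6,fy=6,interpolation=cv2.INTER_CUBIC))"
```

```text
t 10.725 alpha 0.3988 pos [517.2  56.7  55.2] err [-0.18 -0.22] F [-0.4  -1.76 -0.05] M [-0.306  0.132 -0.08 ] tau_screw 0.029
10.725 [517.2  56.7  55.2] [-1.7998e+02  3.0000e-02  8.5220e+01] [-0.4  -1.76 -0.05] 8.1
```

View pics/10sc.png

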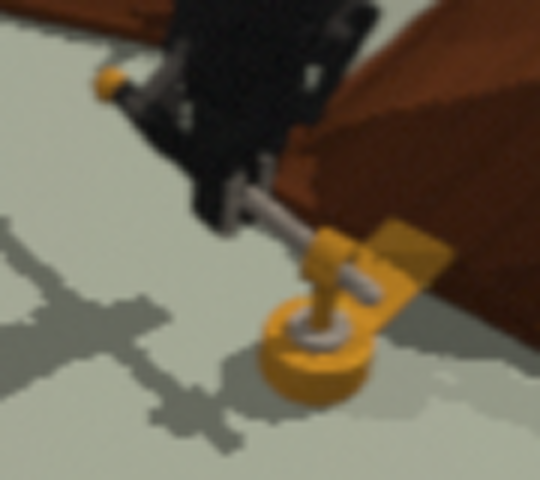

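>>> send_rows:
  dp:
    - [0.4,3,0]
    - [0.8,6.1,0]
    - [1.5,9,0]
    - [2.2,11.9,0]
    - [2.2,11.9,0]
  rot:
    - [0,0,-0.05]
    - [0,0,-0.1]
    - [0,0,-0.15]
    - [0,0,-0.2]
    - [0,0,-0.2]

```text
time: 11.4
tool_pos: [519.4, 68.6, 55.2]
tcp_rot: [-180.0, 0.0, 73.8]
ft_force: [-0.5, -1.4, -1.3]
finger_gap: 7.7
```

```bash
python3 -c "
from h import *
tq()"
```

```text
t 11.4 alpha 0.5985 pos [519.4  68.6  55.2] err [-0.19 -0.2 ] F [-0.49 -1.44 -1.27] M [-0.304  0.15  -0.108] tau_screw -0.016
```

>>> send_rows:
  dp:
    - [0.9,2.9,0]
    - [2,5.8,0]
    - [3.2,8.6,0]
    - [4.6,11.3,0]
    - [4.6,11.3,0]
  rot:
    - [0,0,-0.05]
    - [0,0,-0.1]
    - [0,0,-0.15]
    - [0,0,-0.2]
    - [0,0,-0.2]

```text
time: 12.02
tool_pos: [524.0, 79.8, 55.2]
tcp_rot: [-180.0, 0.0, 62.3]
ft_force: [-0.9, -2.6, -1.8]
finger_gap: 8.0
```

```bash
python3 -c "
from h import *
tq()
for a in np.arange(.8,1.65,.05): print(round(a,2),(pos(a)-pos(a-.05)).round(2))
"
```

```text
t 12.025 alpha 0.7982 pos [524.   79.8  55.2] err [-0.13 -0.14] F [-0.94 -2.59 -1.83] M [-0.435  0.131 -0.128] tau_screw 0.037
0.8 [1.35 2.72]
0.85 [1.48 2.64]
0.9 [1.61 2.57]
0.95 [1.74 2.48]
1.0 [1.86 2.39]
1.05 [1.98 2.3 ]
1.1 [2.09 2.19]
1.15 [2.2  2.09]
1.2 [2.3  1.97]
1.25 [2.4  1.86]
1.3 [2.49 1.74]
1.35 [2.57 1.61]
1.4 [2.65 1.48]
1.45 [2.72 1.34]
1.5 [2.78 1.21]
1.55 [2.84 1.07]
1.6 [2.89 0.92]
```

>>> send_rows:
  dp:
    - [1.5,2.6,0]
    - [3.1,5.2,0]
    - [4.8,7.7,0]
    - [6.7,10.1,0]
    - [6.7,10.1,0]
  rot:
    - [0,0,-0.05]
    - [0,0,-0.1]
    - [0,0,-0.15]
    - [0,0,-0.2]
    - [0,0,-0.2]

```text
time: 12.65
tool_pos: [530.7, 89.9, 55.2]
tcp_rot: [-180.0, 0.0, 50.9]
ft_force: [-1.0, -2.2, -1.3]
finger_gap: 8.2
```

```bash
python3 -c "
from h import *
tq()
s=snap('scene','11s')
im=cv2.cvtColor(s['pixels'],cv2.COLOR_RGB2BGR)
cv2.imwrite('pics/11sc.png',cv2.resize(im[120:200,340:430],None,fx=6,fy=6,interpolation=cv2.INTER_CUBIC))"
```

```text
t 12.65 alpha 0.9979 pos [530.7  89.9  55.2] err [-0.11 -0.13] F [-1.03 -2.22 -1.33] M [-0.425  0.157 -0.102] tau_screw 0.042
12.65 [530.7  89.9  55.2] [-1.7999e+02  3.0000e-02  5.0890e+01] [-1.03 -2.22 -1.33] 8.2
```

View pics/11sc.png

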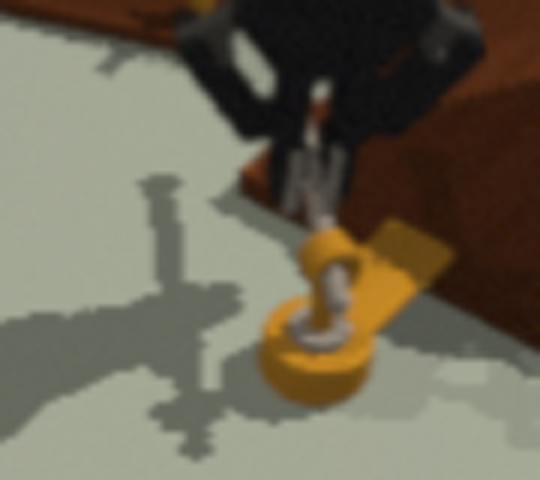

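>>> send_rows:
  dp:
    - [0.8,1,0]
    - [1.6,1.9,0]
    - [2.4,2.8,0]
    - [3.2,3.7,0]
    - [3.2,3.7,0]
  rot:
    - [0,0,-0.02]
    - [0,0,-0.04]
    - [0,0,-0.06]
    - [0,0,-0.08]
    - [0,0,-0.08]

```text
time: 13.32
tool_pos: [534.1, 93.9, 55.3]
tcp_rot: [180.0, 0.0, 46.2]
ft_force: [-1.5, -4.2, -0.8]
finger_gap: 8.2
```

```bash
python3 -c "
from h import *
tq()"
```

```text
t 13.325 alpha 1.0805 pos [534.1  93.9  55.3] err [-0.05  0.08] F [-1.5  -4.17 -0.81] M [-0.601  0.198 -0.137] tau_screw 0.108
```

>>> send_rows:
  dp:
    - [0.8,0.9,0]
    - [1.7,1.8,0]
    - [2.5,2.6,0]
    - [3.4,3.5,0]
    - [3.4,3.5,0]
  rot:
    - [0,0,-0.02]
    - [0,0,-0.04]
    - [0,0,-0.06]
    - [0,0,-0.08]
    - [0,0,-0.08]

```text
time: 13.95
tool_pos: [537.5, 97.4, 55.3]
tcp_rot: [180.0, 0.0, 41.6]
ft_force: [-0.2, -6.2, -2.6]
finger_gap: 8.0
```

```bash
python3 -c "
from h import *
tq()"
```

```text
t 13.95 alpha 1.1606 pos [537.5  97.4  55.3] err [-0.12  0.22] F [-0.18 -6.25 -2.64] M [-0.75   0.083 -0.165] tau_screw 0.095
```

>>> send_rows:
  dp:
    - [0.7,0.6,0]
    - [1.4,1.2,0]
    - [1.4,1.2,0]
  rot:
    - [0,0,-0.015]
    - [0,0,-0.03]
    - [0,0,-0.03]

```text
time: 14.32
tool_pos: [538.9, 98.6, 55.3]
tcp_rot: [180.0, 0.0, 39.8]
ft_force: [-0.2, -5.6, -2.4]
finger_gap: 7.7
```

```bash
python3 -c "
from h import *
tq()"
```

```text
t 14.325 alpha 1.1907 pos [538.9  98.6  55.3] err [-0.11  0.21] F [-0.17 -5.58 -2.41] M [-0.825  0.089 -0.163] tau_screw 0.062
```

>>> send_rows:
  dp:
    - [0.7,0.6,0]
    - [1.4,1.2,0]
    - [1.4,1.2,0]
  rot:
    - [0,0,-0.015]
    - [0,0,-0.03]
    - [0,0,-0.03]

```text
time: 14.7
tool_pos: [540.3, 99.7, 55.3]
tcp_rot: [180.0, 0.0, 38.1]
ft_force: [-0.5, -5.2, -1.7]
finger_gap: 8.0
```

```bash
python3 -c "
from h import *
tq()
s=snap('scene','12s')
im=cv2.cvtColor(s['pixels'],cv2.COLOR_RGB2BGR)
cv2.imwrite('pics/12sc.png',cv2.resize(im[120:200,340:430],None,fx=6,fy=6,interpolation=cv2.INTER_CUBIC))"
```

```text
t 14.7 alpha 1.2207 pos [540.3  99.7  55.3] err [-0.11  0.25] F [-0.48 -5.18 -1.69] M [-0.807  0.096 -0.075] tau_screw 0.142
14.7 [540.3  99.7  55.3] [179.99   0.    38.13] [-0.48 -5.18 -1.69] 8.0
```

View pics/12sc.png

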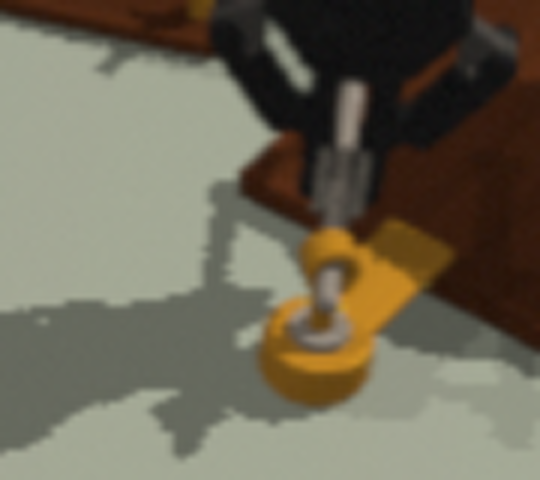

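>>> send_rows:
  dp:
    - [0.5,0.4,0]
    - [0.9,0.8,0]
    - [0.9,0.8,0]
  rot:
    - [0,0,-0.01]
    - [0,0,-0.02]
    - [0,0,-0.02]

```text
time: 15.12
tool_pos: [541.3, 100.5, 55.3]
tcp_rot: [180.0, -0.0, 37.0]
ft_force: [0.4, -5.1, -2.1]
finger_gap: 7.9
```

```bash
python3 -c "
from h import *
tq()"
```

```text
t 15.125 alpha 1.2406 pos [541.3 100.5  55.3] err [-0.13  0.28] F [ 0.43 -5.05 -2.08] M [-0.833 -0.023 -0.168] tau_screw -0.005
```

>>> send_rows:
  dp:
    - [0.5,0.4,0]
    - [1,0.7,0]
    - [1,0.7,0]
  rot:
    - [0,0,-0.01]
    - [0,0,-0.02]
    - [0,0,-0.02]

```text
time: 15.5
tool_pos: [542.3, 101.2, 55.3]
tcp_rot: [180.0, 0.0, 35.8]
ft_force: [-0.5, -4.2, -1.6]
finger_gap: 8.1
```

```bash
python3 -c "
from h import *
tq()"
```

```text
t 15.5 alpha 1.2606 pos [542.3 101.2  55.3] err [-0.13  0.27] F [-0.53 -4.24 -1.64] M [-0.838  0.021 -0.15 ] tau_screw 0.027
```

>>> send_rows:
  dp:
    - [0.5,0.4,0]
    - [1,0.7,0]
    - [1.5,1.1,0]
    - [2,1.4,0]
    - [2,1.4,0]
  rot:
    - [0,0,-0.01]
    - [0,0,-0.02]
    - [0,0,-0.03]
    - [0,0,-0.04]
    - [0,0,-0.04]

```text
time: 16.12
tool_pos: [544.3, 102.6, 55.3]
tcp_rot: [180.0, 0.0, 33.6]
ft_force: [-1.4, -5.5, -1.7]
finger_gap: 8.0
```

```bash
python3 -c "
from h import *
tq()"
```

```text
t 16.125 alpha 1.3005 pos [544.3 102.6  55.3] err [-0.12  0.27] F [-1.37 -5.5  -1.69] M [-0.845  0.048 -0.162] tau_screw 0.092
```

>>> send_rows:
  dp:
    - [0.5,0.3,0]
    - [1,0.7,0]
    - [1.5,1,0]
    - [2.1,1.3,0]
    - [2.1,1.3,0]
  rot:
    - [0,0,-0.01]
    - [0,0,-0.02]
    - [0,0,-0.03]
    - [0,0,-0.04]
    - [0,0,-0.04]

```text
time: 16.75
tool_pos: [546.2, 103.7, 55.2]
tcp_rot: [180.0, 0.0, 31.3]
ft_force: [-1.2, -5.2, -1.2]
finger_gap: 7.8
```

```bash
python3 -c "
from h import *
tq()"
```

```text
t 16.75 alpha 1.3405 pos [546.2 103.7  55.2] err [-0.26  0.11] F [-1.15 -5.2  -1.17] M [-0.929  0.087 -0.051] tau_screw 0.173
```

>>> send_rows:
  dp:
    - [0.5,0.3,0]
    - [0.8,0.5,0]
    - [0.8,0.5,0]
  rot:
    - [0,0,-0.01]
    - [0,0,-0.015]
    - [0,0,-0.015]

```text
time: 17.12
tool_pos: [546.9, 104.2, 55.2]
tcp_rot: [180.0, 0.0, 30.4]
ft_force: [-1.8, -6.9, -1.7]
finger_gap: 7.9
```

```bash
python3 -c "
from h import *
tq()"
```

```text
t 17.125 alpha 1.3553 pos [546.9 104.2  55.2] err [-0.33  0.14] F [-1.82 -6.86 -1.67] M [-1.009  0.19  -0.026] tau_screw 0.282
```

>>> send_rows:
  dp:
    - [0.4,0.2,0]
    - [0.8,0.4,0]
    - [0.8,0.4,0]
  rot:
    - [0,0,-0.008]
    - [0,0,-0.015]
    - [0,0,-0.015]

```text
time: 17.5
tool_pos: [547.5, 104.6, 55.1]
tcp_rot: [180.0, 0.1, 29.6]
ft_force: [-1.2, -6.3, -1.4]
finger_gap: 7.6
```

```bash
python3 -c "
from h import *
tq()"
```

```text
t 17.5 alpha 1.3703 pos [547.5 104.6  55.1] err [-0.46  0.05] F [-1.2  -6.31 -1.43] M [-1.038  0.277 -0.032] tau_screw 0.222
```

>>> send_rows:
  dp:
    - [0.6,0.3,0]
    - [1.1,0.6,0]
    - [1.1,0.6,0]
  rot:
    - [0,0,-0.01]
    - [0,0,-0.02]
    - [0,0,-0.02]

```text
time: 17.88
tool_pos: [548.4, 105.1, 55.0]
tcp_rot: [180.0, 0.1, 28.4]
ft_force: [-2.6, -6.9, -1.3]
finger_gap: 7.9
```

```bash
python3 -c "
from h import *
tq()
s=snap('wrist','13w');tq()"
```

```text
t 17.875 alpha 1.3903 pos [548.4 105.1  55. ] err [-0.62 -0.  ] F [-2.56 -6.86 -1.33] M [-1.102  0.356  0.049] tau_screw 0.387
17.875 [548.4 105.1  55. ] [1.7999e+02 9.0000e-02 2.8410e+01] [-2.56 -6.86 -1.33] 7.9
t 17.925 alpha 1.3902 pos [548.4 105.1  55. ] err [-0.6  -0.03] F [-1.95 -7.07  0.08] M [-1.117  0.367  0.021] tau_screw 0.333
```

View pics/13w.png

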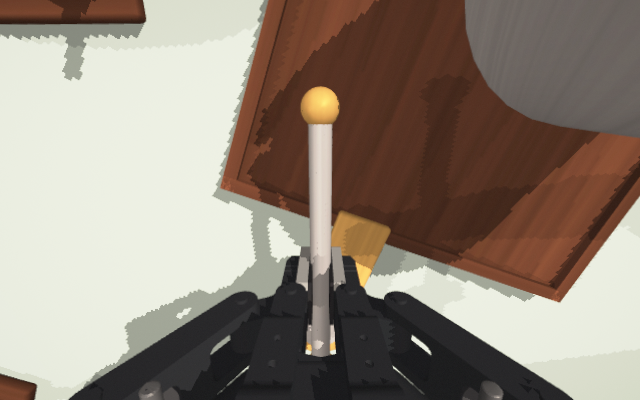

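>>> send_rows:
  dp:
    - [0.2,0.1,0]
    - [0.2,0.1,0]
    - [0.2,0.1,0]
  rot:
    - [0,0,-0.004]
    - [0,0,-0.004]
    - [0,0,-0.004]

```text
time: 18.3
tool_pos: [548.6, 105.2, 55.0]
tcp_rot: [180.0, 0.1, 28.2]
ft_force: [-2.5, -7.1, -0.6]
finger_gap: 8.1
```

```bash
python3 -c "
from h import *
tq()
for a in (1.3,1.2,1.12): print((pos(a)-pos(1.394)).round(2))"
```

```text
t 18.3 alpha 1.3942 pos [548.6 105.2  55. ] err [-0.64 -0.05] F [-2.48 -7.12 -0.65] M [-1.106  0.312  0.1  ] tau_screw 0.44
[-4.9  -2.92]
[-9.78 -6.51]
[-13.41  -9.72]
```

The screw resists firmly: about 0.35–0.44 N m, still well under the wrenching limit. Now I'll back the rod to the middle of its play.

>>> send_rows:
  dp:
    - [-2.4,-1.4,0]
    - [-4.9,-2.9,0]
    - [-9.8,-6.5,0]
    - [-13.4,-9.7,0]
    - [-13.4,-9.7,0]
  rot:
    - [0,0,0.045]
    - [0,0,0.094]
    - [0,0,0.194]
    - [0,0,0.274]
    - [0,0,0.274]

```text
time: 18.92
tool_pos: [535.7, 96.5, 55.4]
tcp_rot: [-180.0, -0.1, 43.9]
ft_force: [0.1, 0.1, -2.0]
finger_gap: 7.9
```

```bash
python3 -c "
from h import *
tq()
s=snap('scene','14s');snap('wrist','14w')
im=cv2.cvtColor(s['pixels'],cv2.COLOR_RGB2BGR)
cv2.imwrite('pics/14sc.png',cv2.resize(im[120:200,340:430],None,fx=6,fy=6,interpolation=cv2.INTER_CUBIC))"
```

```text
t 18.925 alpha 1.1208 pos [535.7  96.5  55.4] err [-0.14  0.99] F [ 0.13  0.07 -1.99] M [0.025 0.083 0.001] tau_screw -0.008
18.925 [535.7  96.5  55.4] [-1.7997e+02 -5.0000e-02  4.3850e+01] [ 0.13  0.07 -1.99] 7.9
18.975 [535.9  96.5  55.5] [-1.7998e+02 -5.0000e-02  4.3790e+01] [-0.76  0.2  -1.78] 7.8
```

View pics/14sc.png

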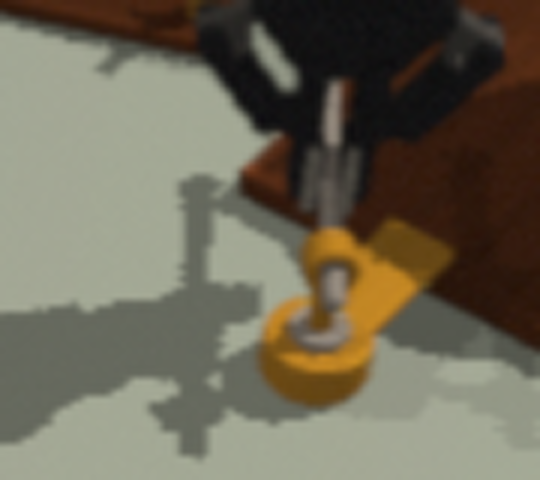

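View pics/14w.png

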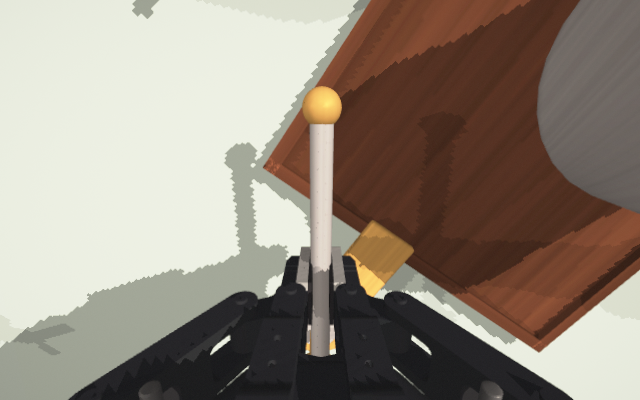

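Rod free in the bore (forces near zero). Drawing it out along its axis at −46°.

>>> send_rows:
  dp:
    - [-3.5,3.6,0]
    - [-7,7.2,0]
    - [-10.4,10.8,0]
    - [-13.9,14.4,0]
    - [-13.9,14.4,0]
  rot:
    - [0,0,0]
    - [0,0,0]
    - [0,0,0]
    - [0,0,0]
    - [0,0,0]

```text
time: 19.65
tool_pos: [521.6, 110.6, 55.3]
tcp_rot: [-180.0, 0.0, 43.9]
ft_force: [0.2, -0.6, -1.8]
finger_gap: 8.2
```

>>> send_rows:
  dp:
    - [-3.5,3.6,0]
    - [-7,7.2,0]
    - [-10.4,10.8,0]
    - [-13.9,14.4,0]
    - [-13.9,14.4,0]
  rot:
    - [0,0,0]
    - [0,0,0]
    - [0,0,0]
    - [0,0,0]
    - [0,0,0]

```text
time: 20.27
tool_pos: [507.6, 125.0, 55.3]
tcp_rot: [-180.0, 0.0, 43.9]
ft_force: [-0.3, 0.1, -1.1]
finger_gap: 8.1
```

>>> send_rows:
  dp:
    - [-3.5,3.6,0]
    - [-7,7.2,0]
    - [-10.4,10.8,0]
    - [-17,17.5,0]
    - [-17,17.5,0]
  rot:
    - [0,0,0]
    - [0,0,0]
    - [0,0,0]
    - [0,0,0]
    - [0,0,0]

```text
time: 20.9
tool_pos: [490.3, 142.8, 55.2]
tcp_rot: [-180.0, 0.0, 43.9]
ft_force: [0.4, -0.0, -1.1]
finger_gap: 7.9
```

```bash
python3 -c "
from h import *
tq()
s=snap('scene','15s');snap('top','15t')
im=cv2.cvtColor(s['pixels'],cv2.COLOR_RGB2BGR)
cv2.imwrite('pics/15sc.png',cv2.resize(im[110:200,340:430],None,fx=6,fy=6,interpolation=cv2.INTER_CUBIC))"
```

```text
t 20.9 alpha 1.1193 pos [490.3 142.8  55.2] err [-45.49  47.31] F [ 0.44 -0.05 -1.07] M [-0.024 -0.032 -0.006] tau_screw -0.042
20.9 [490.3 142.8  55.2] [-1.7998e+02  1.0000e-02  4.3940e+01] [ 0.44 -0.05 -1.07] 7.9
20.95 [490.7 142.5  55.3] [180.     0.    43.93] [ 0.32  0.08 -2.11] 7.5
```

View pics/15sc.png

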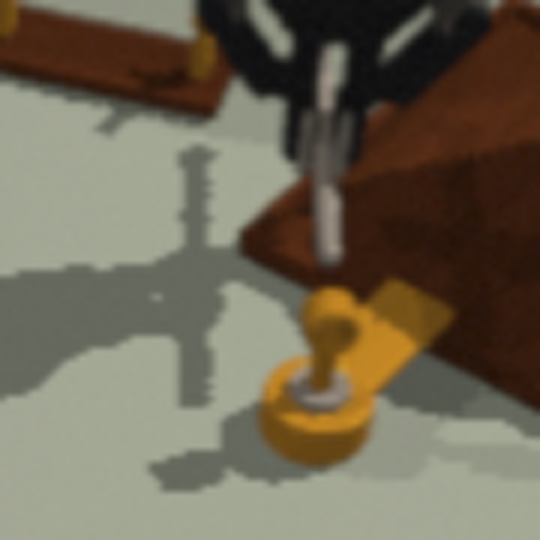

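>>> send_rows:
  dp:
    - [0,0,20]
    - [0,0,45]
    - [0,0,68]
    - [-10,-30,68]
    - [-15,-75,68]
  rot:
    - [0,0,0]
    - [0,0,0]
    - [0,0,0.1]
    - [0,0,0.25]
    - [0,0,0.4]

```text
time: 21.62
tool_pos: [476.1, 67.0, 123.9]
tcp_rot: [179.9, -0.0, 67.2]
ft_force: [1.2, -0.8, -1.8]
finger_gap: 7.8
```

>>> send_rows:
  dp:
    - [10,-55,0]
    - [20,-110,0]
    - [30,-165,0]
    - [40,-220,0]
    - [47,-275,0]
  rot:
    - [0,0,0.15]
    - [0,0,0.3]
    - [0,0,0.45]
    - [0,0,0.6]
    - [0,0,0.72]

```text
time: 22.25
tool_pos: [523.2, -210.0, 123.5]
tcp_rot: [180.0, 0.0, 108.3]
ft_force: [1.7, 0.5, -1.8]
finger_gap: 7.9
```

>>> send_rows:
  dp:
    - [0,-40,0]
    - [0,-55,0]
    - [0,-55,0]
    - [0,-55,0]
  rot:
    - [0,0,0]
    - [0,0,0]
    - [0,0,0]
    - [0,0,0]

```text
time: 22.75
tool_pos: [523.0, -261.5, 123.1]
tcp_rot: [-180.0, -0.0, 108.1]
ft_force: [-0.7, 0.4, -1.7]
finger_gap: 8.1
```

```bash
python3 -c "
from h import *
s=snap('wrist','16w');snap('wrist','16x')"
```

```text
22.75 [ 523.  -261.5  123.1] [-1.7999e+02 -5.0000e-02  1.0810e+02] [-0.7  0.4 -1.7] 8.1
22.8 [ 523.  -261.3  123.2] [-1.8000e+02 -4.0000e-02  1.0813e+02] [ 0.23  0.14 -2.08] 8.0
```

View pics/16w.png

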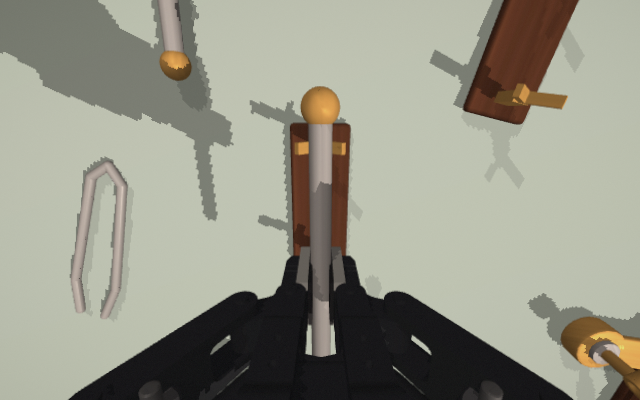

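>>> send_rows:
  dp:
    - [-0.7,-1.2,-30]
    - [-0.7,-1.2,-55]
    - [-0.7,-1.2,-72]
    - [-0.7,-1.2,-80]
    - [-0.7,-1.2,-80]
  rot:
    - [0,0,0]
    - [0,0,0]
    - [0,0,0]
    - [0,0,0]
    - [0,0,0]

```text
time: 23.48
tool_pos: [522.2, -263.7, 43.1]
tcp_rot: [-180.0, -0.0, 108.1]
ft_force: [1.0, -0.3, -1.8]
finger_gap: 8.0
```

>>> send_rows:
  dp:
    - [0,0,-1.5]
    - [0,0,-3]
    - [0,0,-4]
    - [0,0,-4]
  rot:
    - [0,0,0]
    - [0,0,0]
    - [0,0,0]
    - [0,0,0]

```text
time: 23.98
tool_pos: [522.8, -264.3, 40.4]
tcp_rot: [180.0, 0.0, 108.1]
ft_force: [-1.4, 2.0, 5.3]
finger_gap: 7.5
```

```bash
python3 -c "
from h import *
s=snap('wrist','17w');s=snap('scene','17s')
im=cv2.cvtColor(s['pixels'],cv2.COLOR_RGB2BGR)
cv2.imwrite('pics/17sc.png',cv2.resize(im[180:260,230:330],None,fx=6,fy=6,interpolation=cv2.INTER_CUBIC))"
```

```text
23.975 [ 522.8 -264.3   40.4] [1.7995e+02 5.0000e-02 1.0806e+02] [-1.39  2.    5.3 ] 7.5
24.025 [ 522.8 -264.2   40.4] [1.7995e+02 4.0000e-02 1.0806e+02] [-1.92  0.98  4.98] 7.7
```

View pics/17sc.png

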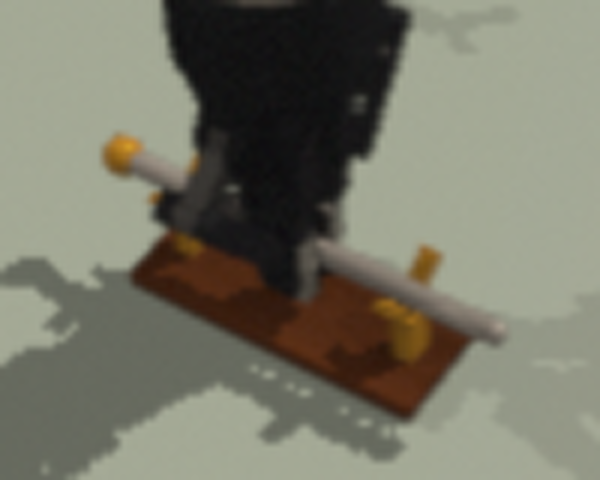

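The rod is riding about 1.8 mm to the right on the V flanks (z 1.7 high, +7 N). I'll shift left and then settle.

>>> send_rows:
  dp:
    - [-0.3,1,0.3]
    - [-0.5,1.8,0]
    - [-0.5,1.8,-1]
    - [-0.5,1.8,-1.5]
    - [-0.5,1.8,-1.5]
  rot:
    - [0,0,0]
    - [0,0,0]
    - [0,0,0]
    - [0,0,0]
    - [0,0,0]

```text
time: 24.7
tool_pos: [522.0, -262.6, 38.7]
tcp_rot: [180.0, 0.0, 108.0]
ft_force: [-3.0, -0.5, 7.5]
finger_gap: 8.2
```

```bash
python3 -c "
from h import *
tq()"
```

```text
t 24.7 alpha 0.0004 pos [ 522.  -262.6   38.7] err [   1.94 -295.58] F [-2.96 -0.51  7.46] M [ 0.045  0.395 -0.08 ] tau_screw -0.982
```

>>> send_rows:
  dp:
    - [0,0,0.5]
    - [0,0,0.7]
    - [0,0,0.7]
  rot:
    - [0,0,0]
    - [0,0,0]
    - [0,0,0]
  force: 20

```text
time: 25.08
tool_pos: [522.0, -262.5, 38.7]
tcp_rot: [180.0, 0.0, 108.1]
ft_force: [-0.4, -3.7, 3.0]
finger_gap: 7.8
```

>>> send_rows:
  dp:
    - [0,0,0]
    - [0,0,0]
    - [0,0,0]
    - [0,0,0]
    - [0,0,0]
  rot:
    - [0,0,0]
    - [0,0,0]
    - [0,0,0]
    - [0,0,0]
    - [0,0,0]
  jaw: 70

```text
time: 25.7
tool_pos: [521.7, -262.1, 38.4]
tcp_rot: [-180.0, -0.0, 108.1]
ft_force: [-0.3, -0.7, 0.2]
finger_gap: 69.9
```

```bash
python3 -c "
from h import *
s=snap('wrist','18w')"
```

```text
25.7 [ 521.7 -262.1   38.4] [-1.8000e+02 -1.0000e-02  1.0806e+02] [-0.27 -0.73  0.2 ] 69.9
```

View pics/18w.png

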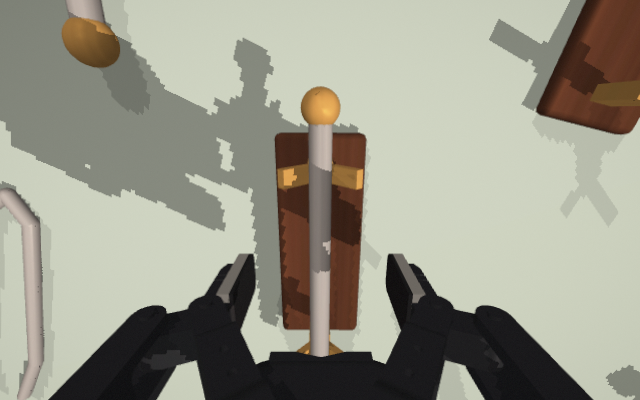

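The rod lies in the notches. I'll withdraw straight up and verify.

>>> send_rows:
  dp:
    - [0,0,25]
    - [0,0,55]
    - [0,0,85]
    - [0,0,103]
    - [0,0,103]
  rot:
    - [0,0,0]
    - [0,0,0]
    - [0,0,0]
    - [0,0,0]
    - [0,0,0]

```text
time: 26.38
tool_pos: [522.7, -262.8, 143.1]
tcp_rot: [179.9, 0.1, 108.1]
ft_force: [-0.3, -0.2, -0.3]
finger_gap: 69.8
```

>>> send_rows:
  dp:
    - [0,0,0]
    - [0,0,0]
    - [0,0,0]
  rot:
    - [0,0,0]
    - [0,0,0]
    - [0,0,0]

```text
time: 26.75
tool_pos: [521.2, -261.9, 140.3]
tcp_rot: [-179.9, -0.1, 108.1]
ft_force: [-0.4, 0.1, 0.2]
finger_gap: 70.2
```

Run:
```python
from h import *
s=snap('wrist','19w');snap('top','19t');q=snap('scene','19s')
C=cloud(s);P=C[120:300,305:335].reshape(-1,3);P=P[(P[:,2]>44)&(P[:,2]<52)]
c=P.mean(0);d=np.linalg.svd(P-c,full_matrices=False)[2][0];d*=np.sign(d[0]);print(c,d,np.degrees(np.arctan2(d[1],d[0])),np.percentile(P[:,2],[50,95]))
im=cv2.imread("pics/19s.png");cv2.imwrite('pics/19sc.png',cv2.resize(im[120:200,340:430],None,fx=6,fy=6,interpolation=cv2.INTER_CUBIC))
```

```text
26.75 [ 521.2 -261.9  140.3] [-1.7993e+02 -8.0000e-02  1.0806e+02] [-0.37  0.12  0.2 ] 70.2
26.8 [ 521.4 -262.   140.6] [-1.7995e+02 -6.0000e-02  1.0806e+02] [-0.15 -0.45  0.1 ] 69.7
26.85 [ 521.5 -262.   140.9] [-1.7997e+02 -4.0000e-02  1.0806e+02] [-0.38  0.5  -0.3 ] 70.3
[ 518.88484498 -263.02505679   48.23057338] [0.95183758 0.30659805 0.00168928] 17.854358871738125 [48.57256349 50.11174677]
```

View pics/19w.png

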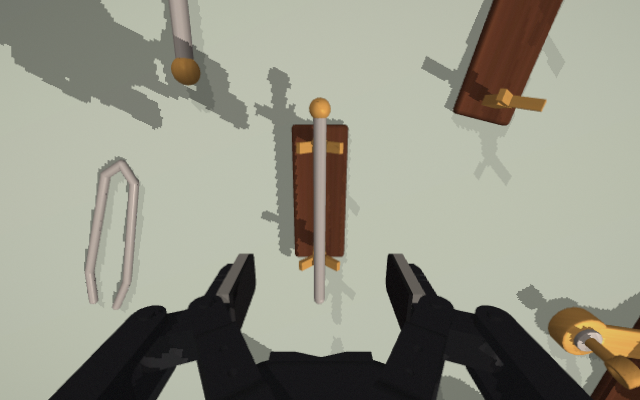

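View pics/19sc.png

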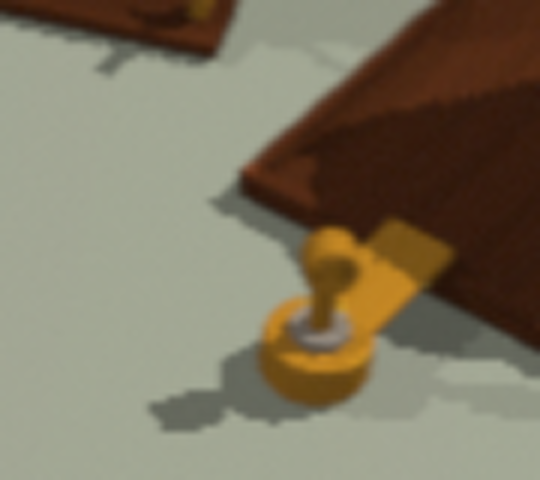

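View pics/19s.png

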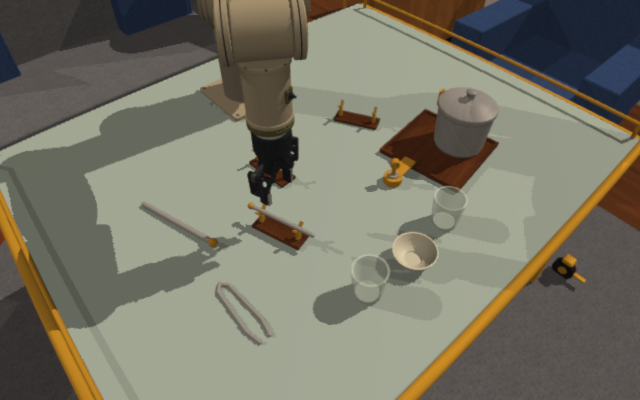

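```bash
python3 -c "
from bench import job
print(job.hand_in())"
```

```text
the job is handed in; nothing more can be done
None
```

I tightened the clamp screw with the small rod, laid the rod back on its own rest (the one farthest from the base), and handed the job in at about 27 s of the 72 s allowed.

- **Turning the screw:** I slid the rod about 30 mm past the eye's centre and turned it about 1.39 rad clockwise, including the free play. I stopped at an estimated 0.35–0.44 N m. That comes from noisy wrist readings: the torque needed to turn the loose screw read 0–0.1 N m, against about 0.06 expected. I estimate the screw itself turned about 1.15 rad.
- **Drawing the rod out:** It came out freely at −46°, with near-zero forces, so the bore points well clockwise of its start.
- **Laying it down:** The rod first touched down about 1.8 mm to one side on the notch flanks. I shifted it while still holding it, let it settle to the height I had picked it up from, then opened the jaws.

The last pictures show the rod level in both notches, along the rest (17.9° against 17.8°), at the right height. The eye is turned, and the tumblers, dish and tongs look unmoved. The gripper was up and clear of everything. I did not measure the final bore angle directly; it follows from the angle at which the rod came out.

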